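Centre a flange blank on the rotary table and plug it

TASK

The flange blank on the rotary table stands out to the left of centre: without lifting or tipping it, tap it gently sideways with the fingers, by turns from the left and from the right, until its bore lies centrally over the table's centre bore, and take your hand off it. Then take the locating plug from its wooden stand and lower it through both bores until its collar sits down on the blank, never forcing it, and let go. Leave the other things on the bench where they are.

Things in the scene. Friction and masses are not known exactly. Their poses are not given: they have to be found in the camera images.
- rotary_table: Rotary (dividing) table, bolted down: grey foot and bare steel disc 200 mm wide, its flat face 85 mm above the bench. Origin: centre of the underside; y axis to the robot's left, within 0.3 rad. The face has a centre bore 26 mm wide, open for over 28 mm, four dark radial T-slots and scribed rings; a central blank sits inside the 117 mm ring with 2.5 mm showing all round. Handwheel at +x, below the face.
- table_centre (a point): Centre of the rotary table's face, in the mouth of its centre bore (85 mm above the bench). Axes as the rotary table's: y to the left, z up.
- blank: Loose steel flange blank: flat ring 112 mm wide, 12 mm thick, bore 26 mm, about 0.8 kg. Its rim is vertical from 3.5 to 10.5 mm above the table face (a raised face 76 mm wide, 2 mm high, is underneath). Slides at roughly 3 to 7 N and stays where left. Starts 10 to 24 mm left of centre, up to 10 mm fore or aft. Origin: centre of its underside, on the table face; z up, yaw means nothing.
- plug: Loose steel locating plug, 0.25 kg, 80 mm tall, hanging upright by its collar in the stand. Shank 24 mm thick, 40 mm long, foot chamfered 3 mm; collar 36 mm wide, 40 to 46 mm up; round grip 20 mm thick, 50 to 80 mm up. Origin: centre of its foot; z up the axis. Fully home, the foot is 28 mm below the rotary table's face.
- stand: Wooden block 64 x 64 x 50 mm, fixed to the bench, to the left or to the right of the rotary table, with a 30 mm hole right through from the top. Origin: centre of its underside. The plug's collar rests on its top, foot 10 mm above the bench, its grip 60 to 90 mm above the bench.
- meter: Blue water meter with brass ends and a black register head with its lid open, 190 mm long, 160 mm tall, loose; not to be moved. Origin: centre of its underside.
- wrench: Steel spanner lying on the bench near the robot, 190 mm long, loose; not to be moved. Origin: centre of its underside.
- union_nut: Brass union nut 42 mm wide, 26 mm high, loose on the bench; not to be moved. Origin: centre of its underside.
Mind the look-alikes: they are no part of the job. There is more than one size of the plug; the one meant has the size given above.

How it is judged (in metres and radians):
On the way, in this order (a step that is already met when the one before it is completed fails the run):
1. the blank is tapped from the left (contact force between the fingers and blank above 0.5 N and y of the grasp point in the frame of table_centre above 0.02 m).
2. the blank is tapped from the right (contact force between the fingers and blank above 0.5 N and y of the grasp point in the frame of table_centre below -0.02 m).
3. the blank lies central on the rotary table, within 2 mm, with the hand off it and the plug not yet in it (horizontal distance between blank and table_centre below 0.002 m and contact force between each of the fingers, plug and blank below 0.1 N and horizontal distance between plug and table_centre above 0.06 m), for 0.2 s.
At the end, for the whole second after the job is handed in: The blank lies flat and still with its centre within 2 mm of the table's centre; the plug stands upright and still through both bores (within 3 mm of the centre), its collar down on the blank within 2.5 mm; nothing is touched (horizontal distance between blank and table_centre below 0.002 m and z of plug in the frame of table_centre below -0.0255 m and horizontal distance between plug and table_centre below 0.003 m and angle between plug's own z axis and vertical below 0.06 rad and angle between blank's own z axis and vertical below 0.03 rad and linear speed of each of plug, blank below 0.01 m/s).
It fails at once if the blank is struck or pushed with more than 18 N by the hand (contact force between the fingers and blank above 18 N).
It fails at once if the plug is pressed on the blank or the rotary table with more than 25 N (contact force between plug and blank above 25 N or contact force between plug and rotary_table above 25 N).
It fails at once if the blank is lifted off the table face or tipped (z of blank in the frame of table_centre above 0.005 m or angle between blank's own z axis and vertical above 0.1 rad).
It fails at once if the meter, wrench or union nut is moved by more than 15 mm (distance of any of meter, wrench, union_nut from where it was at the start of the episode above 0.015 m).
It also fails if it takes over 64 s, if anything falls off the work surface, if the arm or the gripper's body presses on something with over 40 N, if the wrist force passes 120 N, or if a joint passes its speed limit or range.

ROBOT

A 6-joint arm with a two-finger parallel gripper is mounted at the origin on the work surface. World frame = base frame: x ahead of the robot, y to its left, z up, the work surface at z = 0. Lengths are in m, angles in degrees, forces in N, time in s.
With the tool pointing down it reaches from about 0.4 to 0.825 m from the base axis. Payload 7 kg.
Tool frame: the origin (TCP) lies at the very end of the fingers, on their centre line; the grasp point (between the pads) lies 19 mm behind it (r.hold_point_z is the distance from the TCP to the grasp point, in m); x points along the fingers, y is the direction in which the jaws open and shut, and the axes are right-handed (so a half turn about x gives the same grasp; the last joint's range is limited). The gripper opens to 88 mm and grips with 3 to 60 N. Pads are 19 mm wide; open, the fingers measure 130 mm over their backs; the gripper's body (78 mm by 193 mm) begins 47 mm behind the grasp point.
Start: joints at [93.799, 20.546, 0.682, 0, -70.136, -16.507], TCP at [0.149, 0.658, 0.227] pointing down, gripper open.
Joint ranges: [-176.03, 176.03], [-82.01, 121.73], [-58.28, 71.71], [-173.87, 95.51], [-174.79, -0.11], [-173.66, 173.66]. Speed limits (degrees/s): [136.94, 136.94, 172.46, 180, 180, 180].

INTERFACE

Orientations are given as [roll, pitch, yaw] about the fixed x, y, z axes, in that order (R = Rz(yaw) Ry(pitch) Rx(roll)).
In Python, from plant import r gives the robot as it stands. The module is installed in compiled form; this text tells all that it offers.
- The arm moves only by the shell command python3 -m creep 'ROWS' [FORCE]. ROWS is JSON, a list of rows, each a list of 7 numbers: the turn, a rotation vector about the tool's x, y, z in rad, then the shift along the tool's x, y, z in cm, then the opening in per cent of the stroke, from 0 (shut) to 100 (fully open). In form: [[rx, ry, rz, x, y, z, fingers], ...]. A call has 1 to 8 rows; each row shifts and turns the commanded pose from where the row before left it, along the tool's axes as they then stand; what a row does not reach is not made up. A row lasts 1/10 s, in which the tool goes at most 50 mm and 8.59 degrees, less where a joint would pass 70% of its speed; a pose out of reach is approached as far as the arm can. A call is refused whole if a number of a shift passes 5 or a number of a turn 0.15, either way. A call with a gripper value outside its range is refused whole. The fingers move at their own pace and stop on an object; FORCE is the grip in N (left out, the last holds). Time passes only in rows, so rows that do not move let the fingers close. It gives the time, the measured TCP pose, the force and the opening at its end, in the units of the state.
- r.get_state(): the state, without advancing time (a new reading comes with each control period).
- r.capture(name): name is "side" or "top"; returns (picture, depth): 400x640x3 uint8, blue, green, red; 400x640 float32, m along the optical axis (not along the pixel's ray), 0 where there is no reading.
- r.camera_info(name): a dict with "fovy" (degrees; the focal length in pixels is half the picture's height over the tangent of half this angle, whatever the lens; pixels are square), "cx", "cy" (the principal point, pixels), "dist_coeffs" ([k1, k2, p1, p2, k3] as OpenCV has them; the pictures are not rectified), "camera_from_world" (4x4, takes a point from world to camera coordinates). Camera axes: x right, y down, z forward; pixel columns grow to the right and rows downward; lengths in m; the calibration is good to about 2 mm. A picture is of the moment at which its call begins. camera_info takes no time and is no camera call.
- r.close_job(): hands the job in, once; it reports no verdict.
Trained networks look in the newest picture that a camera, given by its name, has taken for a name from the list of things; names that differ only in an ending like _2 or _b are one class to them, and where a whole thing is asked for, a point or a joint stands for the part that bears it (a point fixed in the world has none). Each returns a list of dicts, best first, with "score" (0 to 1); they miss things now and then, are a little off and sometimes report something else, mostly with a low value. They report only what shows in the picture. A call takes as long as a camera call. They do not tell look-alikes from the thing itself.
- r.look_for(query, camera): "rect" ([left, top, right, bottom] in pixels, round what is visible of it).
- r.masks_of(query, camera): "pixels" (400x640 bool, what is visible of it) and "rect" ([left, top, right, bottom] in pixels, round what is visible of it).
The state is a dict: "time_s": time; "joints": joint angles; "qd": joint speeds; "joint_torque": joint torques, N m; "tcp_pos": TCP position; "eef_rot": TCP orientation; "contact_force": force on the tool from outside, world axes, zero at the start; "moment": the same for the moment, N m; "gripper_width": finger opening in m.
Only numpy, scipy, OpenCV 4.12 (cv2) and the standard library are available. Lean on these libraries where they do the work, as an engineer would, in place of code of your own. Each camera call takes 0.05 s, during which the arm holds its last target. There are 200 camera calls.

## Working session

There is one attempt and no reset: what is moved stays moved. The work goes in short steps, Python scripts to look and compute and a shell command to move; the robot and the scene stay as the last step left them, time stands still between calls to the robot, and variables do not carry over. Pictures are saved under pics/ and viewed, about 8 in all and at most 12, crops included, and the job is handed in when it is done.

```bash
mkdir -p pics; cat > h.py <<'E'
import numpy as np, cv2
from plant import r
def cam(n):
    i=r.camera_info(n); f=200/np.tan(np.radians(i["fovy"])/2)
    K=np.array([[f,0,i["cx"]],[0,f,i["cy"]],[0,0,1.]]); return K,np.array(i["dist_coeffs"],float),np.array(i["camera_from_world"])
def rays(n,uv):
    K,d,T=cam(n); p=cv2.undistortPoints(np.array(uv,float).reshape(-1,1,2),K,d).reshape(-1,2)
    D=np.c_[p,np.ones(len(p))]; R=T[:3,:3]; return -R.T@T[:3,3], D@R
def at_z(n,uv,z):
    o,D=rays(n,uv); return o+D*((z-o[2])/D[:,2])[:,None]
def at_d(n,uv,d):
    o,D=rays(n,uv); return o+D*np.array(d)[:,None]
def proj(n,P):
    K,d,T=cam(n); return cv2.projectPoints(np.array(P,float).reshape(-1,3),cv2.Rodrigues(T[:3,:3])[0],T[:3,3],K,d)[0].reshape(-1,2)
def pts(n,depth,m):
    v,u=np.nonzero(m&(depth>0)); return at_d(n,np.c_[u,v],depth[v,u])
E
python3 - <<'E'
from h import *
s=r.get_state();print({k:np.round(v,3).tolist() for k,v in s.items()})
for n in("top","side"):
    im,d=r.capture(n);cv2.imwrite(f"pics/{n}0.png",im);np.save(f"{n}0.npy",d)
    o,_=rays(n,[[320,200]]);print(n,o.round(3),r.camera_info(n)["fovy"])
    for q in("rotary_table","blank","plug","stand","meter","wrench","union_nut"):
        print(q,[(round(x["score"],2),np.round(x["rect"]).tolist()) for x in r.look_for(q,n)[:4]])
E
```

```text
{'time_s': 0.0, 'joints': [93.799, 20.592, 0.635, -0.021, -70.136, -16.506], 'qd': [0.049, 0.02, -0.061, 0.013, 0.13, -0.114], 'joint_torque': [0.003, -58.273, 29.305, 6.997, 0.007, -0.0], 'tcp_pos': [0.148, 0.658, 0.226], 'eef_rot': [94.704, 89.905, -98.01], 'contact_force': [0.118, -0.068, 0.186], 'moment': [0.052, 0.001, 0.021], 'gripper_width': 0.088}
top [0.283 0.029 1.032] 49.928067632180266
rotary_table [(0.73, [273.0, 127.0, 326.0, 172.0]), (0.7, [266.0, 82.0, 351.0, 206.0])]
blank [(0.72, [274.0, 126.0, 321.0, 168.0])]
plug [(0.88, [151.0, 128.0, 181.0, 150.0]), (0.69, [153.0, 160.0, 180.0, 184.0])]
stand [(0.68, [192.0, 139.0, 227.0, 173.0])]
meter [(0.71, [416.0, 130.0, 464.0, 213.0])]
wrench [(0.86, [216.0, 245.0, 285.0, 261.0])]
union_nut [(0.68, [374.0, 240.0, 397.0, 257.0])]
side [ 0.212 -0.468  0.66 ] 57.15316799232786
rotary_table [(0.56, [301.0, 150.0, 430.0, 228.0])]
blank [(0.71, [320.0, 150.0, 370.0, 181.0])]
plug [(0.92, [267.0, 95.0, 281.0, 136.0]), (0.61, [297.0, 115.0, 310.0, 130.0]), (0.56, [293.0, 91.0, 310.0, 124.0])]
stand [(0.61, [287.0, 122.0, 320.0, 154.0])]
meter [(0.84, [364.0, 261.0, 465.0, 326.0]), (0.21, [298.0, 147.0, 430.0, 226.0])]
wrench [(0.8, [220.0, 171.0, 259.0, 219.0])]
union_nut [(0.86, [281.0, 280.0, 308.0, 304.0])]
```

```bash
python3 - <<'E'
import cv2
a=cv2.imread("pics/top0.png")[70:270,130:480];cv2.imwrite("pics/t1.png",cv2.resize(a,None,fx=2.28,fy=2.28,interpolation=cv2.INTER_CUBIC))
a=cv2.imread("pics/side0.png")[80:240,210:450];cv2.imwrite("pics/s1.png",cv2.resize(a,None,fx=3.3,fy=3.3,interpolation=cv2.INTER_CUBIC))
E
```

```text
(no output)
```

View pics/t1.png

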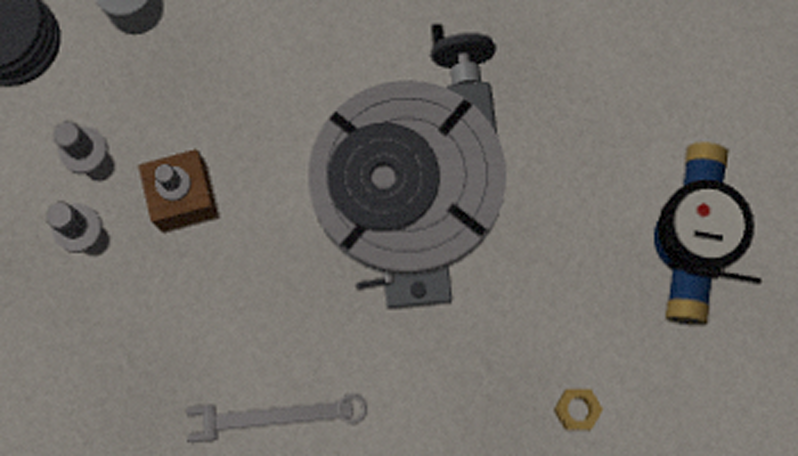

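View pics/s1.png

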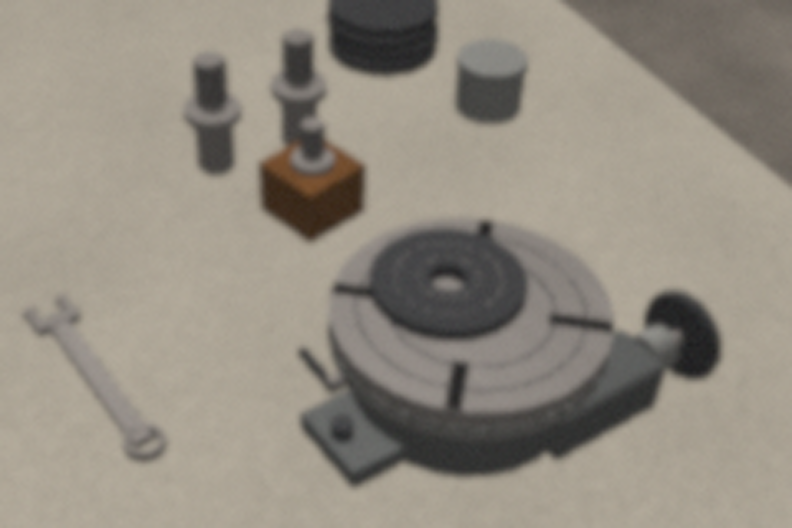

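Three plugs could be taken for the target: the one in the wooden stand (top image about 205,149) and two larger ones standing free at about (160,132) and (158,166). The one hanging in the stand fits the description. The blank sits at about (298,147), left of the disc's centre (about 308,147). Next I'll measure all of these with contour fits.

```bash
cat >> h.py <<'E'
from scipy.optimize import minimize
A=np.linspace(0,2*np.pi,181)[:-1]
def circ(c,R,z): return np.c_[c[0]+R*np.cos(A),c[1]+R*np.sin(A),np.full(len(A),z)]
def outline(n,c,rings):
    p=np.vstack([proj(n,circ(c,R,z)) for R,z in rings]).astype(np.float32)
    h=cv2.convexHull(p).reshape(-1,2) if len(rings)>1 else p
    h=np.vstack([h,h[:1]]);L=np.r_[0,np.cumsum(np.hypot(*np.diff(h,axis=0).T))];t=np.linspace(0,L[-1],240)[:-1]
    q=np.c_[np.interp(t,L,h[:,0]),np.interp(t,L,h[:,1])];nn=q-q.mean(0);return q,nn/np.hypot(*nn.T)[:,None]
def fit(views,c0,rings,sign,clip=25,rng=.012):
    # views: {name:gray}; sign +1: brighter outside
    G={n:cv2.GaussianBlur(g.astype(np.float32),(0,0),0.7) for n,g in views.items()}
    def sc(c):
        s=0
        for n,g in G.items():
            q,nn=outline(n,c,rings)
            f=lambda p:cv2.remap(g,p[:,0].astype(np.float32)[None],p[:,1].astype(np.float32)[None],cv2.INTER_CUBIC)[0]
            s-=np.clip(sign*(f(q+nn*1.)-f(q-nn*1.)),-5,clip).mean()
        return s
    for st in(.003,.001):
        g=np.arange(-rng,rng+1e-9,st);c0=min(((c0[0]+a,c0[1]+b) for a in g for b in g),key=sc);rng=.003
    o=minimize(sc,c0,method="Nelder-Mead",options=dict(xatol=1e-5,fatol=1e-4,initial_simplex=np.array(c0)+np.array([[0,0],[.001,0],[0,.001]])));return o.x,-o.fun
DISC=[(.1,.085)];BL=[(.056,.0955),(.056,.0885),(.0545,.097)]
E
python3 - <<'E'
from h import *
g={n:cv2.imread(f"pics/{n}0.png",0) for n in("top","side")}
t0=at_z("top",[[308,147]],.085)[0,:2];b0=at_z("top",[[298,147]],.095)[0,:2]
for v in(["top"],["side"],["top","side"]):
    vv={k:g[k] for k in v}
    print(v,"disc",*fit(vv,t0,DISC,-1),"blank",*fit(vv,b0,BL,1))
print("plug grip top", at_z("top",[[130+163/2.28,70+171/2.28]],.09),"collar",at_z("top",[[130+173/2.28,70+184/2.28]],.056))
print("side grip top",at_z("side",[[210+313/3.3,80+122/3.3]],.09),"collar",at_z("side",[[210+313/3.3,80+161/3.3]],.056))
for q,z in(("meter",0.1),("wrench",.005),("union_nut",.013)):
    R=r.camera_info
d=np.load("top0.npy")
for nm,u,v in(("disc",335,130),("blank",285,140),("grip",201,145),("stand",219,142),("big1",160,130),("big2",158,165),("meter",440,165),("nut",377,250)):
    print(nm,at_d("top",[[u,v]],[d[v,u]]).round(3))
E
```

```text
['top'] disc [0.58312407 0.04548563] 4.8726983070373535 blank [0.574225   0.06782957] 23.421817779541016
['side'] disc [0.58125652 0.04337732] 8.040297508239746 blank [0.57349393 0.06641557] 23.744953155517578
['top', 'side'] disc [0.5828656  0.04534285] 12.73328971862793 blank [0.57415185 0.06767214] 47.159339904785156
plug grip top [[0.57739985 0.28908502 0.09      ]] collar [[0.57409339 0.28702129 0.056     ]]
side grip top [[0.57736499 0.28716332 0.09      ]] collar [[0.57415412 0.28103293 0.056     ]]
disc [[ 0.621 -0.017  0.083]]
blank [[0.59  0.097 0.098]]
grip [[0.577 0.29  0.092]]
stand [[0.605 0.264 0.028]]
big1 [[0.605 0.381 0.111]]
big2 [[0.524 0.379 0.108]]
meter [[ 0.543 -0.261  0.079]]
nut [[ 0.349 -0.12   0.027]]
```

```bash
cat >> h.py <<'E'
from scipy.spatial.transform import Rotation as Ro
def go(p,ang=None,down=(0,0,-1)):
    """report turn (rotvec tool) and shift(cm) in tool axes to reach p with tool z at world angle ang(deg)"""
    s=r.get_state();R=Ro.from_euler("xyz",s["eef_rot"],degrees=True).as_matrix();p0=np.array(s["tcp_pos"])
    print("tool y ang %.1f z ang %.1f xaxis"%(np.degrees(np.arctan2(R[1,1],R[0,1])),np.degrees(np.arctan2(R[1,2],R[0,2]))),R[:,0].round(4),"tcp",p0.round(4),"t",s["time_s"],"F",np.round(s["contact_force"],1),"w",s["gripper_width"])
    Rt=R
    if ang is not None:
        z=np.array([np.cos(np.radians(ang)),np.sin(np.radians(ang)),0]);x=np.array([0,0,-1.]);Rt=np.c_[x,np.cross(z,x),z]
        print("turn",Ro.from_matrix(R.T@Rt).as_rotvec().round(3),"joint6",s["joints"][5])
    d=np.array(p)-p0;print("shift now-axes",(R.T@d*100).round(2),"target-axes",(Rt.T@d*100).round(2))
E
python3 - <<'E'
from h import *
go([.544,.143,.2],-68);go([.544,.143,.2],112)
E
```

```text
tool y ang -102.7 z ang 167.3 xaxis [-0.e+00  1.e-04 -1.e+00] tcp [0.1485 0.6585 0.2266] t 0.8 F [ 0.2 -0.  -0. ] w 0.08778557525231477
turn [-2.177 -0.     0.   ] joint6 -16.507552678539643
shift now-axes [  2.66  41.58 -49.92] target-axes [ 2.66 17.36 62.61]
tool y ang -102.7 z ang 167.3 xaxis [-0.e+00  1.e-04 -1.e+00] tcp [0.1485 0.6585 0.2266] t 0.8 F [ 0.2 -0.  -0. ] w 0.08778557525231477
turn [0.965 0.    0.   ] joint6 -16.507552678539643
shift now-axes [  2.66  41.58 -49.92] target-axes [  2.66 -17.36 -62.61]
```

```bash
python3 -m creep '[[0,0,0,0,3.1,-3.7,0],[0,0,0,0,3.1,-3.7,0],[0,0,0,0,3.1,-3.7,0],[0,0,0,0,3.1,-3.7,0],[0,0,0,0,3.1,-3.7,0],[0,0,0,0,3.1,-3.7,0],[0,0,0,0,3.1,-3.7,0],[0,0,0,0,3.1,-3.7,0]]' 20
python3 -m creep '[[0,0,0,0,3.1,-3.7,0],[0,0,0,0,3.1,-3.7,0],[0,0,0,0,3.1,-3.7,0],[0,0,0,0,3.1,-3.7,0],[0,0,0,0,3.1,-3.7,0],[0.14,0,0,0,0,0,0],[0.14,0,0,0,0,0,0],[0.14,0,0,0,0,0,0]]'
python3 -m creep '[[0.14,0,0,0,0,0,0],[0.14,0,0,0,0,0,0],[0.14,0,0,0,0,0,0],[0.125,0,0,0,0,0,0]]'
python3 - <<'E'
from h import *
go([.544,.143,.088],112)
E
```

```text
time_s: 1.6
tcp_pos: [0.3835, 0.3498, 0.227]
eef_rot: [-108.1, 89.9, 59.2]
contact_force: [0.6, 1.3, 0.8]
gripper_width: 0.0292
time_s: 2.4
tcp_pos: [0.5294, 0.1587, 0.2265]
eef_rot: [60.2, 90.0, -157.0]
contact_force: [-0.4, -0.3, 0.8]
gripper_width: 0.0004
time_s: 2.8
tcp_pos: [0.5291, 0.1594, 0.2267]
eef_rot: [-77.5, 90.0, 34.2]
contact_force: [-0.6, 0.4, 0.2]
gripper_width: 0.0001
tool y ang -158.3 z ang 111.7 xaxis [ 2.e-04  1.e-04 -1.e+00] tcp [0.5291 0.1594 0.2267] t 2.8 F [-0.6  0.4  0.2] w 0.00011091425076601753
turn [-0.006  0.     0.   ] joint6 -15.411523646152094
shift now-axes [13.87 -0.78 -2.08] target-axes [13.87 -0.77 -2.08]
```

```bash
python3 -m creep '[[0,0,0,4.6,-0.78,0,0],[0,0,0,4.6,0,0,0],[0,0,0,3.4,0,0,0],[0,0,0,1.2,0,0,0],[0,0,0,0,0,0,0]]'
python3 - <<'E'
from h import *
go([.544,.143,.088],112)
g={}
for n in("top","side"):
    im,d=r.capture(n);g[n]=cv2.cvtColor(im,cv2.COLOR_BGR2GRAY);cv2.imwrite(f"pics/{n}1.png",im)
print(proj("side",[r.get_state()["tcp_pos"]]),proj("top",[r.get_state()["tcp_pos"]]))
a=cv2.imread("pics/side1.png")[80:240,260:450]
b=cv2.imread("pics/top1.png")[80:215,230:390]
cv2.imwrite("pics/c1.png",np.vstack([cv2.resize(a,(594,500)),cv2.resize(b,(594,500))])[:, :]);
c=np.hstack([cv2.resize(a,(400,337),interpolation=2),cv2.resize(b,(400,337),interpolation=2)]);cv2.imwrite("pics/c1.png",c)
E
```

```text
time_s: 3.3
tcp_pos: [0.5357, 0.1619, 0.0874]
eef_rot: [106.9, 89.8, -141.0]
contact_force: [0.8, -0.3, -0.6]
gripper_width: 0.0004
tool y ang -158.0 z ang 112.0 xaxis [-0.0024 -0.002  -1.    ] tcp [0.5357 0.1619 0.0874] t 3.3 F [ 0.8 -0.3 -0.6] w 0.0003835422872387064
turn [ 0.    -0.001 -0.003] joint6 -14.863537885653127
shift now-axes [-0.06 -0.06 -2.06] target-axes [-0.06 -0.06 -2.06]
[[312.41609909 147.00858944]] [[255.51516919 162.70353304]]
```

View pics/c1.png

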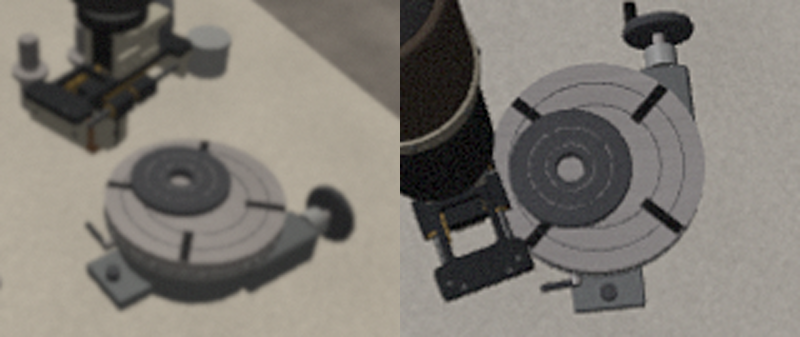

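The hand is 36 mm clear of the blank on its left side, with the tip height right. Now I approach and push slowly.

```bash
python3 -m creep '[[0,0,0,0,0,-1,0],[0,0,0,0,0,-1,0],[0,0,0,0,0,-0.6,0],[0,0,0,0,0,-0.2,0],[0,0,0,0,0,-0.1,0],[0,0,0,0,0,-0.1,0],[0,0,0,0,0,-0.1,0],[0,0,0,0,0,-0.1,0]]'
python3 -m creep '[[0,0,0,0,0,-0.1,0],[0,0,0,0,0,-0.1,0],[0,0,0,0,0,-0.1,0],[0,0,0,0,0,-0.1,0],[0,0,0,0,0,-0.1,0],[0,0,0,0,0,-0.1,0],[0,0,0,0,0,-0.1,0]]'
```

```text
time_s: 4.2
tcp_pos: [0.5482, 0.1328, 0.0885]
eef_rot: [113.9, 90.0, -134.1]
contact_force: [-0.9, 0.6, 1.1]
gripper_width: 0.0007
time_s: 4.9
tcp_pos: [0.551, 0.1265, 0.0886]
eef_rot: [-44.2, 90.0, 67.9]
contact_force: [-0.6, 2.7, -0.6]
gripper_width: 0.0004
```

```bash
python3 -m creep '[[0,0,0,0,0,-0.12,0],[0,0,0,0,0,-0.12,0],[0,0,0,0,0,-0.12,0],[0,0,0,0,0,-0.12,0],[0,0,0,0,0,-0.12,0],[0,0,0,0,0,-0.12,0],[0,0,0,0,0,-0.12,0],[0,0,0,0,0,-0.12,0]]'
python3 -m creep '[[0,0,0,0,0,-0.12,0],[0,0,0,0,0,-0.12,0],[0,0,0,0,0,-0.12,0],[0,0,0,0,0,-0.12,0],[0,0,0,0,0,-0.12,0],[0,0,0,0,0,-0.12,0],[0,0,0,0,0,-0.12,0],[0,0,0,0,0,-0.12,0]]'
python3 - <<'E'
from h import *
g={}
for n in("top","side"):
    im,d=r.capture(n);g[n]=cv2.cvtColor(im,cv2.COLOR_BGR2GRAY);cv2.imwrite(f"pics/{n}2.png",im)
for v in(["top"],["side"]): print(v,fit({k:g[k] for k in v},[.58,.05],BL,1))
go([.583,.0455,.0885],112)
E
```

```text
time_s: 5.7
tcp_pos: [0.5545, 0.1173, 0.0886]
eef_rot: [61.2, 90.0, 173.2]
contact_force: [-1.5, 3.0, 0.2]
gripper_width: -0.0
time_s: 6.5
tcp_pos: [0.5581, 0.1084, 0.0886]
eef_rot: [156.6, 90.0, -91.4]
contact_force: [-1.1, 2.8, -0.8]
gripper_width: 0.0003
['top'] (array([0.58349241, 0.04646114]), np.float64(14.319380760192871))
['side'] (array([0.58232533, 0.04515623]), np.float64(21.234691619873047))
tool y ang -158.0 z ang 112.0 xaxis [-1.e-04 -2.e-04 -1.e+00] tcp [0.5581 0.1082 0.0885] t 6.6 F [-0.7  2.2  0.5] w 0.0006289067432229056
turn [-0. -0. -0.] joint6 -8.70467921369114
shift now-axes [ 0.01  0.04 -6.74] target-axes [ 0.    0.04 -6.74]
```

```bash
python3 -m creep '[[0,0,0,0,0,-0.12,0],[0,0,0,0,0,-0.12,0],[0,0,0,0,0,-0.12,0],[0,0,0,0,0,-0.12,0],[0,0,0,0,0,0,0],[0,0,0,0,0,0.4,0],[0,0,0,-2,0,2,0],[0,0,0,-4,0,0,0]]'
python3 - <<'E'
from h import *
g={}
for n in("top","side"):
    im,d=r.capture(n);g[n]=cv2.cvtColor(im,cv2.COLOR_BGR2GRAY);cv2.imwrite(f"pics/{n}3.png",im)
for v in(["top"],["side"]): print(v,fit({k:g[k] for k in v},[.58,.05],BL,1),fit({k:g[k] for k in v},[.583,.045],DISC,-1))
go([.613,-.035,.12],112)
E
```

```text
time_s: 7.4
tcp_pos: [0.5485, 0.1261, 0.1464]
eef_rot: [97.7, 89.6, -150.3]
contact_force: [0.9, 0.9, 0.5]
gripper_width: 0.0008
['top'] (array([0.58389981, 0.03995276]), np.float64(17.598371505737305)) (array([0.58301957, 0.04595386]), np.float64(6.473565578460693))
['side'] (array([0.58550244, 0.04212036]), np.float64(23.529064178466797)) (array([0.58139802, 0.04332976]), np.float64(8.047911643981934))
tool y ang -157.9 z ang 112.1 xaxis [ 0.0076  0.0022 -1.    ] tcp [0.5537 0.1276 0.1537] t 7.5 F [ 0.6 -0.1  0.7] w 0.0007158716595233657
turn [ 0.002 -0.001  0.008] joint6 -10.767704198962509
shift now-axes [  3.38   0.65 -17.29] target-axes [  3.37   0.59 -17.3 ]
```

```bash
python3 -m creep '[[0,0,0,0,0.2,-4.5,0],[0,0,0,0,0.2,-4.5,0],[0,0,0,0,0.2,-4.5,0],[0,0,0,0,0,-4.5,0],[0,0,0,0,0,-3,0],[0,0,0,0,0,0,0]]'
python3 - <<'E'
from h import *
g={}
for n in("top","side"):
    im,d=r.capture(n);g[n]=cv2.cvtColor(im,cv2.COLOR_BGR2GRAY);cv2.imwrite(f"pics/{n}4.png",im)
for v in(["top"],["side"]): print(v,fit({k:g[k] for k in v},[.58,.04],BL,1),fit({k:g[k] for k in v},[.583,.045],DISC,-1))
go([.613,-.035,.0885],112)
a=cv2.imread("pics/side4.png")[120:240,290:440];b=cv2.imread("pics/top4.png")[90:210,240:390]
cv2.imwrite("pics/c4.png",np.hstack([cv2.resize(x,(400,320),interpolation=2) for x in(a,b)]))
E
```

```text
time_s: 8.1
tcp_pos: [0.6247, -0.0744, 0.1481]
eef_rot: [137.9, 89.9, -110.3]
contact_force: [-0.7, -0.0, -0.9]
gripper_width: 0.0005
['top'] (array([0.58486635, 0.03908323]), np.float64(8.792763710021973)) (array([0.58151913, 0.04715062]), np.float64(2.4098129272460938))
['side'] (array([0.58508806, 0.04131964]), np.float64(17.97622299194336)) (array([0.58082746, 0.04278891]), np.float64(9.338348388671875))
tool y ang -158.1 z ang 111.9 xaxis [-6.e-04 -4.e-04 -1.e+00] tcp [ 0.6238 -0.0717  0.1482] t 8.2 F [-0.6  0.9  0.7] w 0.0005250443580587403
turn [-0.002 -0.    -0.001] joint6 10.643461312030471
shift now-axes [ 5.97 -0.37  3.81] target-axes [ 5.97 -0.37  3.81]
```

View pics/c4.png

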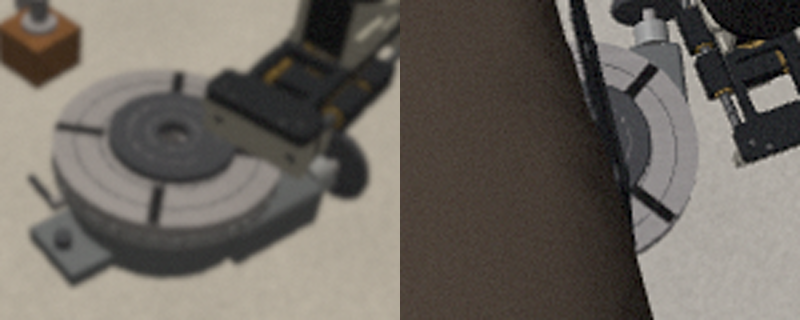

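```bash
python3 -m creep '[[0,0,0,2,-0.6,0,0],[0,0,0,3.97,0,0,0],[0,0,0,0,0,1.5,0],[0,0,0,0,0,2,0],[0,0,0,0,0,1,0],[0,0,0,0,0,0.2,0],[0,0,0,0,0,0.1,0],[0,0,0,0,0,0.1,0]]'
python3 -m creep '[[0,0,0,0,0,0.1,0],[0,0,0,0,0,0.1,0],[0,0,0,0,0,0.1,0]]'
python3 -m creep '[[0,0,0,0,0,0.1,0],[0,0,0,0,0,0.1,0]]'
python3 -m creep '[[0,0,0,0,0,0.1,0],[0,0,0,0,0,0.1,0]]'
```

```text
time_s: 9.0
tcp_pos: [0.6115, -0.0229, 0.0895]
eef_rot: [-101.1, 89.9, 10.9]
contact_force: [-0.1, -0.1, -0.2]
gripper_width: 0.0006
time_s: 9.3
tcp_pos: [0.6101, -0.0205, 0.0888]
eef_rot: [86.9, 90.0, -161.1]
contact_force: [-0.6, 0.9, -0.8]
gripper_width: 0.0004
time_s: 9.5
tcp_pos: [0.6094, -0.0188, 0.0888]
eef_rot: [153.7, 90.0, -94.3]
contact_force: [0.9, -2.8, -0.7]
gripper_width: 0.0009
time_s: 9.7
tcp_pos: [0.6086, -0.0167, 0.0888]
eef_rot: [135.2, 90.0, -112.8]
contact_force: [1.3, -2.3, 0.1]
gripper_width: 0.0004
```

```bash
python3 -m creep '[[0,0,0,0,0,-0.5,0],[0,0,0,0,0,-1.5,0],[0,0,0,-4,0,0,0],[0,0,0,-4,0,0,0],[0,0,0,-3,0,4,0],[0,0,0,0,0,4.9,0],[0,0,0,0,0,4.9,0],[0,0,0,0,0,4.9,0]]'
python3 -m creep '[[0,0,0,0,0,4.9,0],[0,0,0,0,0,4.9,0],[0,0,0,0,0,4.9,0],[0,0,0,0,0,0,0]]'
cat > m.py <<'E'
from h import *
import sys
k=sys.argv[1];g={}
for n in("top","side"):
    ims=[]
    for i in range(3): im,d=r.capture(n);ims.append(im.astype(np.float32))
    im=np.mean(ims,0).astype(np.uint8);g[n]=cv2.cvtColor(im,cv2.COLOR_BGR2GRAY);cv2.imwrite(f"pics/{n}{k}.png",im)
for n in g:
    b,sb=fit({n:g[n]},[.583,.045],BL,1);d,sd=fit({n:g[n]},[.583,.045],DISC,-1)
    print(n,"blank",b.round(4),round(sb,1),"disc",d.round(4),round(sd,1),"diff mm",((b-d)*1e3).round(2))
    # ring check: radial profile edges on table plane relative to disc fit
go([.575,.287,.2],112)
a=cv2.imread(f"pics/side{k}.png")[135:225,300:430];b=cv2.imread(f"pics/top{k}.png")[105:190,260:360]
cv2.imwrite(f"pics/c{k}.png",np.hstack([cv2.resize(a,(400,277),interpolation=2),cv2.resize(b,(326,277),interpolation=2)]))
E
python3 m.py 5
```

```text
time_s: 10.5
tcp_pos: [0.5458, 0.1392, 0.1994]
eef_rot: [-63.5, 89.9, 48.4]
contact_force: [0.6, 0.6, 0.3]
gripper_width: 0.0005
time_s: 10.9
tcp_pos: [0.49, 0.2789, 0.199]
eef_rot: [-41.1, 89.9, 71.1]
contact_force: [0.6, 0.0, -0.5]
gripper_width: 0.0003
top blank [0.5843 0.046 ] 22.2 disc [0.5832 0.0456] 5.0 diff mm [1.06 0.44]
side blank [0.5829 0.0447] 23.2 disc [0.5813 0.0434] 8.0 diff mm [1.69 1.26]
tool y ang -158.1 z ang 111.9 xaxis [-1.e-04 -1.e-04 -1.e+00] tcp [0.4916 0.2734 0.1989] t 11.2 F [ 0.8 -0.1  0.1] w 0.00046094644393903186
turn [-0.002 -0.    -0.   ] joint6 -27.111177026250644
shift now-axes [-0.12 -8.25 -1.85] target-axes [-0.11 -8.25 -1.86]
```

View pics/c5.png

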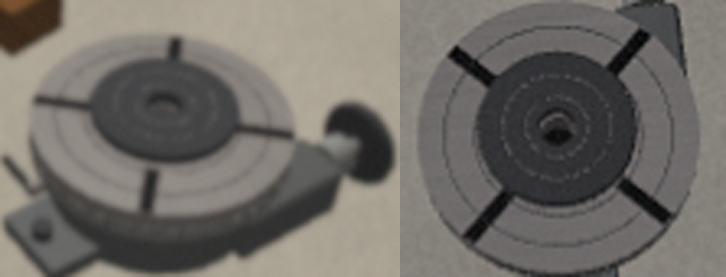

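```bash
cat >> h.py <<'E'
def ringfit(n,g,c0,R0,rng=.004):
    G=cv2.GaussianBlur(g.astype(np.float32),(0,0),0.5)
    def sc(p):
        q=proj(n,circ(p[:2],p[2],.085));nn=q-q.mean(0);nn/=np.hypot(*nn.T)[:,None]
        f=lambda p:cv2.remap(G,p[:,0].astype(np.float32)[None],p[:,1].astype(np.float32)[None],cv2.INTER_CUBIC)[0]
        return -np.clip((f(q+nn*1.8)+f(q-nn*1.8))/2-f(q),-8,10).mean()
    best=min(((c0[0]+a,c0[1]+b,R0+e) for a in np.arange(-rng,rng+1e-9,.001) for b in np.arange(-rng,rng+1e-9,.001) for e in np.arange(-.004,.0041,.001)),key=sc)
    o=minimize(sc,best,method="Nelder-Mead",options=dict(xatol=1e-5,fatol=1e-4,initial_simplex=np.array(best)+np.array([[0,0,0],[.0007,0,0],[0,.0007,0],[0,0,.0007]])));return o.x,-o.fun
E
python3 - <<'E'
from h import *
for n,k in(("top",5),("side",5),("top",0),("side",0)):
    g=cv2.imread(f"pics/{n}{k}.png",0)
    print(n,k,ringfit(n,g,[.5825,.0448],.080))
E
```

```text
top 5 (array([0.58115976, 0.04474646, 0.08040572]), np.float64(8.884322166442871))Traceback (most recent call last):
  File "<stdin>", line 4, in <module>
  File "h.py", line 56, in ringfit
    o=minimize(sc,best,method="Nelder-Mead",options=dict(xatol=1e-5,fatol=1e-4,initial_simplex=np.array(best)+np.array([[0,0,0],[.0007,0,0],[0,.0007,0],[0,0,.0007]])));return o.x,-o.fun
    res = _minimize_neldermead(fun, x0, args, callback, bounds=bounds,
                               **options)
    fxr = func(xr)
    fx = function(np.copy(x), *(wrapper_args + args))
  File "h.py", line 52, in sc
    q=proj(n,circ(p[:2],p[2],.085));nn=q-q.mean(0);nn/=np.hypot(*nn.T)[:,None]
  File "h.py", line 14, in proj
    K,d,T=cam(n); return cv2.projectPoints(np.array(P,float).reshape(-1,3),cv2.Rodrigues(T[:3,:3])[0],T[:3,3],K,d)[0].reshape(-1,2)
          ~~~^^^
  File "h.py", line 4, in cam
    i=r.camera_info(n); f=200/np.tan(np.radians(i["fovy"])/2)
ValueError: time passes only in moves, steps and waits
```

```bash
sed -i 's/^def cam(n)/import functools\n@functools.lru_cache\ndef cam(n)/' h.py
python3 - <<'E'
from h import *
for n,k in(("top",5),("side",5),("top",0),("side",0)):
    g=cv2.imread(f"pics/{n}{k}.png",0)
    print(n,k,*ringfit(n,g,[.5825,.0448],.080), *(fit({n:g},[.583,.045],[(R,.085)],-1) for R in(.099,.1,.101)))
E
```

```text
top 5 [0.58115976 0.04474646 0.08040572] 8.884322166442871 (array([0.5827449 , 0.04494092]), np.float64(5.4911017417907715)) (array([0.58325926, 0.0456327 ]), np.float64(4.992092609405518)) (array([0.58381456, 0.04807636]), np.float64(5.067286968231201))
side 5 [0.58071787 0.04453512 0.08051601] 6.178999900817871 (array([0.57966805, 0.04106431]), np.float64(8.27776050567627)) (array([0.58125784, 0.04340541]), np.float64(8.038256645202637)) (array([0.58210616, 0.04494181]), np.float64(7.787103652954102))
top 0 [0.58129087 0.04413253 0.08010395] 7.3609843254089355 (array([0.58264981, 0.04480077]), np.float64(5.379494667053223)) (array([0.58311224, 0.04548558]), np.float64(4.871995449066162)) (array([0.58374398, 0.04814591]), np.float64(5.007104873657227))
side 0 [0.58045071 0.04436832 0.08029652] 6.413922309875488 (array([0.57970978, 0.04115866]), np.float64(8.287055969238281)) (array([0.58114618, 0.04348788]), np.float64(8.042346000671387)) (array([0.58175993, 0.04452154]), np.float64(7.790348529815674))
```

```bash
sed -i 's/def ringfit(n,g,c0,R0,rng=.004)/def ringfit(n,g,c0,R0,rng=.004,z=.085,sg=1)/; s/p\[2\],.085));nn=q/p[2],z));nn=q/; s/-np.clip((f(q+nn\*1.8)+f(q-nn\*1.8))\/2-f(q),-8,10)/-np.clip(sg*((f(q+nn*1.8)+f(q-nn*1.8))\/2-f(q)),-8,10)/' h.py
python3 - <<'E'
from h import *
for n,k in(("top",5),("side",5)):
    g=cv2.imread(f"pics/{n}{k}.png",0)
    for R in(.022,.029,.036): print(n,R,*ringfit(n,g,[.583,.0455],R,z=.097,sg=-1))
    for e in(-.001,0,.001): print(*fit({n:g},[.583,.045],[(R+e,z) for R,z in BL],1))
b=cv2.imread("pics/top5.png")[125:160,288:330];cv2.imwrite("pics/z5.png",cv2.resize(b,(600,500),interpolation=2))
E
```

```text
top 0.022 [0.58278178 0.0454641  0.02164285] 8.334558486938477
top 0.029 [0.58306638 0.04995215 0.02478734] 3.0833394527435303
top 0.036 [0.58307849 0.04556563 0.03768327] 8.412394523620605
[0.58350171 0.04533044] 22.102767944335938
[0.58451936 0.04585864] 22.23114776611328
[0.58408135 0.04614867] 22.17169952392578
side 0.022 [0.58203625 0.04410768 0.02057119] 5.571515083312988
side 0.029 [0.58260708 0.04505914 0.0373446 ] 3.8215365409851074
side 0.036 [0.58264676 0.04515594 0.03733824] 3.8221516609191895
[0.58277931 0.04365768] 23.093996047973633
[0.58312033 0.04449085] 23.23816680908203
[0.58295343 0.04569132] 23.228715896606445
```

View pics/z5.png

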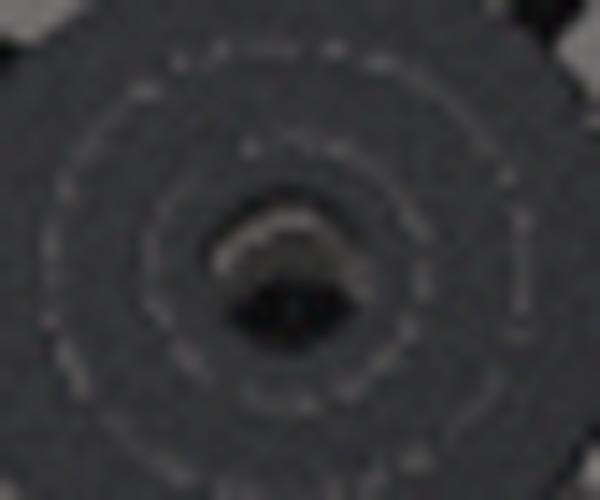

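Line fits on the scribed rings agree across both cameras: the blank is off by about (+1.85, +0.65) mm in world x, y. I'll tap it from the far side with the finger's back face along +tool y.

```bash
python3 -m creep '[[0,0,0,0,-1.5,-4.5,0],[0,0,0,0,-1.5,-4.5,0],[0,0,0,0,-1.5,-4.5,0],[0,0,0,0,-1.5,-4.5,0],[0,0,0,0,-1.5,-4.5,0],[0,0,0,0,-1.2,-2.1,0],[0,0,0,4.5,0,0,0],[0,0,0,0,0,0,0]]'
python3 - <<'E'
from h import *
go([.6636,.0778,.0886],112)
E
```

```text
time_s: 12.0
tcp_pos: [0.6608, 0.0758, 0.1479]
eef_rot: [78.7, 89.4, -169.6]
contact_force: [-0.9, 0.1, -2.0]
gripper_width: 0.0003
tool y ang -158.3 z ang 111.7 xaxis [-0.0095 -0.0017 -1.    ] tcp [0.6608 0.0758 0.1479] t 12.0 F [-0.9  0.1 -2. ] w 0.00027095596860544273
turn [-0.005  0.002 -0.009] joint6 -1.4470943238250327
shift now-axes [ 5.93 -0.39  0.07] target-axes [ 5.93 -0.34  0.08]
```

```bash
python3 -m creep '[[0,0,0,1,-0.5,0,0],[0,0,0,3.4,0,0,0],[0,0,0,1.5,0,0,0],[0,0,0,0,0,0,0],[0,0,0,0,0.4,0,0],[0,0,0,0,0.2,0,0],[0,0,0,0,0.1,0,0],[0,0,0,0,0,0,0]]'
python3 -m creep '[[0,0,0,0,0.1,0,0],[0,0,0,0,0.1,0,0]]'
python3 -m creep '[[0,0,0,0,0.1,0,0],[0,0,0,0,0.1,0,0]]'
python3 - <<'E'
from h import *
go([.583,.0452,.0886],112)
E
```

```text
time_s: 12.8
tcp_pos: [0.6622, 0.0785, 0.0961]
eef_rot: [-92.1, 89.9, 19.9]
contact_force: [0.5, 0.4, 0.8]
gripper_width: 0.0006
time_s: 13.0
tcp_pos: [0.6601, 0.0776, 0.0952]
eef_rot: [-95.5, 90.0, 16.5]
contact_force: [-0.2, -0.5, 0.1]
gripper_width: 0.0004
time_s: 13.2
tcp_pos: [0.6581, 0.0768, 0.0948]
eef_rot: [95.1, 90.0, -152.9]
contact_force: [-0.2, -0.6, -1.3]
gripper_width: 0.0004
tool y ang -158.0 z ang 112.0 xaxis [-1.e-04 -1.e-04 -1.e+00] tcp [0.6581 0.0768 0.0948] t 13.2 F [-0.2 -0.6 -1.3] w 0.00040800171045388
turn [-0. -0. -0.] joint6 -1.484780154451366
shift now-axes [ 0.62  8.15 -0.12] target-axes [ 0.62  8.15 -0.12]
```

```bash
python3 -m creep '[[0,0,0,0.6,0,0,0],[0,0,0,0,0.1,0,0],[0,0,0,0,0.1,0,0],[0,0,0,0,0,0,0]]'
python3 -m creep '[[0,0,0,0,0.1,0,0]]'
python3 -m creep '[[0,0,0,0,0.1,0,0]]'
python3 -m creep '[[0,0,0,0,0.06,0,0]]'
python3 -m creep '[[0,0,0,0,0.06,0,0]]'
```

```text
time_s: 13.6
tcp_pos: [0.6562, 0.076, 0.0888]
eef_rot: [101.1, 90.0, -146.9]
contact_force: [-0.3, -0.3, -0.0]
gripper_width: 0.0
time_s: 13.7
tcp_pos: [0.6556, 0.0758, 0.0889]
eef_rot: [-109.6, 90.0, 2.4]
contact_force: [-0.5, 0.4, 0.2]
gripper_width: 0.0003
time_s: 13.8
tcp_pos: [0.6546, 0.0754, 0.089]
eef_rot: [-93.3, 90.0, 18.7]
contact_force: [-0.3, -0.9, 0.5]
gripper_width: 0.0007
time_s: 13.9
tcp_pos: [0.6539, 0.0751, 0.089]
eef_rot: [-84.0, 90.0, 28.0]
contact_force: [-0.5, 0.4, 0.9]
gripper_width: 0.0002
time_s: 14.0
tcp_pos: [0.6534, 0.0749, 0.089]
eef_rot: [-92.1, 90.0, 19.9]
contact_force: [-0.5, -0.6, 0.5]
gripper_width: 0.0003
```

```bash
for i in 1 2 3 4 5 6; do python3 -m creep '[[0,0,0,0,0.06,0,0]]' | egrep 'tcp_pos|contact'; done
```

```text
tcp_pos: [0.6528, 0.0747, 0.0889]
contact_force: [-0.7, -0.1, -0.6]
tcp_pos: [0.6522, 0.0744, 0.0889]
contact_force: [-0.1, 0.4, -0.4]
tcp_pos: [0.6517, 0.0742, 0.0889]
contact_force: [0.7, 0.8, -0.4]
tcp_pos: [0.6511, 0.074, 0.0888]
contact_force: [0.2, 0.8, -0.8]
tcp_pos: [0.6506, 0.0738, 0.0888]
contact_force: [-0.7, 0.5, 0.6]
tcp_pos: [0.65, 0.0735, 0.0889]
contact_force: [0.4, -0.7, -0.6]
```

```bash
for i in 1 2 3 4 5 6; do python3 -m creep '[[0,0,0,0,0.05,0,0],[0,0,0,0,0.05,0,0]]' | egrep 'tcp_pos|contact'; done
```

```text
tcp_pos: [0.6496, 0.0734, 0.089]
contact_force: [2.0, 0.9, -1.1]
tcp_pos: [0.6487, 0.073, 0.089]
contact_force: [2.4, 1.4, -1.0]
tcp_pos: [0.6475, 0.0726, 0.089]
contact_force: [2.5, 1.0, 0.3]
tcp_pos: [0.6464, 0.0721, 0.089]
contact_force: [2.3, 0.9, -0.2]
tcp_pos: [0.6455, 0.0717, 0.0889]
contact_force: [3.4, 0.7, -0.7]
tcp_pos: [0.6446, 0.0714, 0.0889]
contact_force: [3.0, 0.6, -0.6]
```

I let the batch run past contact, so the blank has overshot by about 3 mm. I'll back off, re-measure with the ring fits, and correct from the near side.

```bash
python3 -m creep '[[0,0,0,0,-0.5,0,0],[0,0,0,-1,-1,0,0],[0,0,0,-4,0,0,0],[0,0,0,-3,0,3,0],[0,0,0,0,1,4.8,0],[0,0,0,0,1.5,4.7,0],[0,0,0,0,1.5,4.7,0],[0,0,0,0,1.5,4.7,0]]'|grep tcp
python3 -m creep '[[0,0,0,0,1.5,4.7,0],[0,0,0,0,0,0,0]]'|egrep 'tim|tcp'
cat > m2.py <<'E'
from h import *
import sys
k=sys.argv[1];g={}
for n in("top","side"):
    ims=[r.capture(n)[0].astype(np.float32) for i in range(3)]
    im=np.mean(ims,0).astype(np.uint8);g[n]=cv2.cvtColor(im,cv2.COLOR_BGR2GRAY);cv2.imwrite(f"pics/{n}{k}.png",im)
for n in g:
    t,st=ringfit(n,g[n],[.581,.0446],.080);b0,_=fit({n:g[n]},[.581,.0446],BL,1)
    b,sb=ringfit(n,g[n],b0,.0375,z=.097,sg=-1)
    print(n,"table",t.round(4),round(st,1),"blank",b.round(4),round(sb,1),"edge",b0.round(4),"diff mm",((b-t)[:2]*1e3).round(2))
E
python3 m2.py 6
python3 - <<'E'
from h import *
go([.505,.012,.15],112)
E
```

```text
tcp_pos: [0.5235, 0.26, 0.1687]
time_s: 16.8
tcp_pos: [0.4905, 0.3007, 0.169]
top table [0.5812 0.0448 0.0802] 8.9 blank [0.5777 0.0436 0.0376] 7.8 edge [0.5776 0.0424] diff mm [-3.54 -1.26]
side table [0.5806 0.0444 0.0803] 6.8 blank [0.5772 0.0433 0.0377] 3.6 edge [0.5757 0.0434] diff mm [-3.34 -1.1 ]
tool y ang -158.1 z ang 111.9 xaxis [-6.e-04 -7.e-04 -1.e+00] tcp [0.4944 0.2962 0.1686] t 17.1 F [-0.5 -0.7 -0.2] w 0.00035515981809333024
turn [-0.002 -0.    -0.001] joint6 -28.46162018290817
shift now-axes [  1.88   9.62 -26.76] target-axes [  1.86   9.66 -26.75]
```

```bash
python3 -m creep '[[0,0,0,0,1.6,-4.4,0],[0,0,0,0,1.6,-4.4,0],[0,0,0,0,1.6,-4.4,0],[0,0,0,0,1.6,-4.4,0],[0,0,0,0,1.7,-4.4,0],[0,0,0,0,1.7,-4.56,0],[0,0,0,3,0,0,0],[0,0,0,0,0,0,0]]'|grep tcp
python3 - <<'E'
from h import *
go([.5025,.0133,.0888],112)
E
```

```text
tcp_pos: [0.5003, 0.0112, 0.1362]
tool y ang -158.3 z ang 111.7 xaxis [-0.0052 -0.0012 -1.    ] tcp [0.5003 0.0112 0.1362] t 17.9 F [ 0.1 -0.1 -0.8] w 0.0003654408744936173
turn [-0.006  0.001 -0.005] joint6 -2.0619723153681893
shift now-axes [ 4.74 -0.31  0.11] target-axes [ 4.74 -0.28  0.11]
```

```bash
python3 -m creep '[[0,0,0,3.2,0,0,0],[0,0,0,1.5,0,0.1,0],[0,0,0,0,0,0,0],[0,0,0,0,0,0,0]]'|egrep 'tcp|cont'
python3 -m creep '[[0,0,0,0,-0.3,0,0],[0,0,0,0,-0.1,0,0],[0,0,0,0,0,0,0]]'|egrep 'tcp|cont'
for i in 1 2 3; do python3 -m creep '[[0,0,0,0,-0.05,0,0],[0,0,0,0,-0.05,0,0]]' | egrep 'tcp_pos|contact'; done
```

```text
tcp_pos: [0.5027, 0.0156, 0.0926]
contact_force: [1.0, -0.7, -0.2]
tcp_pos: [0.5065, 0.0172, 0.0926]
contact_force: [-0.2, -0.2, -0.3]
tcp_pos: [0.5068, 0.0172, 0.0921]
contact_force: [0.9, 0.2, 0.9]
tcp_pos: [0.5077, 0.0176, 0.0919]
contact_force: [1.0, -0.9, -1.4]
tcp_pos: [0.5086, 0.0179, 0.0918]
contact_force: [0.1, 0.3, -0.5]
```

```bash
python3 -m creep '[[0,0,0,0.3,0,0,0],[0,0,0,0,0,0,0]]'|egrep 'tcp|cont'
for i in 1 2 3; do python3 -m creep '[[0,0,0,0,-0.05,0,0],[0,0,0,0,-0.05,0,0]]' | egrep 'tcp_pos|contact'; done
```

```text
tcp_pos: [0.5083, 0.0179, 0.0884]
contact_force: [0.1, -0.5, 0.3]
tcp_pos: [0.5096, 0.0183, 0.0889]
contact_force: [0.6, 0.2, -0.6]
tcp_pos: [0.5105, 0.0187, 0.0889]
contact_force: [-0.2, 0.4, -0.7]
tcp_pos: [0.5109, 0.0188, 0.0888]
contact_force: [-2.2, -1.0, 1.7]
```

```bash
python3 -m creep '[[0,0,0,0,-0.06,0,0],[0,0,0,0,-0.06,0,0],[0,0,0,0,-0.06,0,0],[0,0,0,0,-0.06,0,0]]'|egrep 'tcp|cont'
python3 -m creep '[[0,0,0,0,0,0,0]]'|egrep 'tcp|cont'
```

```text
tcp_pos: [0.5133, 0.0198, 0.0886]
contact_force: [-2.5, -1.5, -0.5]
tcp_pos: [0.5136, 0.02, 0.0886]
contact_force: [-2.5, -0.8, -0.6]
```

```bash
python3 -m creep '[[0,0,0,0,-0.04,0,0],[0,0,0,0,0,0,0]]'|egrep 'tcp|cont'
python3 -m creep '[[0,0,0,0,0.5,0,0],[0,0,0,0,1,0,0],[0,0,0,-3,0.5,0,0],[0,0,0,-4,0,0,0],[0,0,0,-3,0,4,0],[0,0,0,0,0,4.8,0],[0,0,0,0,0,4.8,0],[0,0,0,0,0,4.8,0]]'|grep tcp
python3 -m creep '[[0,0,0,0,-1,4.8,100],[0,0,0,0,-1,3.5,100],[0,0,0,0,0,0,100]]'|egrep 'tim|tcp'
python3 m2.py 7
python3 - <<'E'
from h import *
go([.575,.287,.2],112)
E
```

```text
tcp_pos: [0.514, 0.0202, 0.0887]
contact_force: [-1.3, -0.9, -1.8]
tcp_pos: [0.4257, 0.1846, 0.1898]
time_s: 21.8
tcp_pos: [0.4137, 0.2715, 0.1894]
top table [0.5811 0.0445 0.0801] 8.9 blank [0.581  0.045  0.0374] 8.6 edge [0.5801 0.0439] diff mm [-0.07  0.51]
side table [0.5807 0.0445 0.0805] 6.7 blank [0.5802 0.044  0.0377] 4.1 edge [0.5807 0.0463] diff mm [-0.47 -0.53]
tool y ang -158.1 z ang 111.9 xaxis [ 2.e-04  3.e-04 -1.e+00] tcp [0.4141 0.2667 0.189 ] t 22.1 F [-0.3 -0.1  0. ] w 0.04262385787462849
turn [-0.001  0.     0.   ] joint6 -33.76557868242549
shift now-axes [ -1.09 -15.69  -4.12] target-axes [ -1.1  -15.68  -4.14]
```

The blank is now within about 0.5 mm of centre on both cameras, with the hand off it. Next I locate the plug precisely in the stand.

```bash
python3 - <<'E'
from h import *
for k in(0,):
  for n in("top","side"):
    g=cv2.imread(f"pics/{n}{k}.png",0)
    print(n,"collar",*fit({n:g},[.575,.285],[(.018,.056),(.018,.05)],-1,rng=.006),"grip",*fit({n:g},[.575,.285],[(.01,.09),(.01,.062)],-1,rng=.006), "griptop",*fit({n:g},[.575,.285],[(.01,.09)],1,rng=.006))
W=[]
for n,x0,y0 in(("top",185,125),("side",280,85)):
    a=cv2.imread(f"pics/{n}0.png")[y0:y0+55,x0:x0+50].copy();s=8;a=cv2.resize(a,None,fx=s,fy=s,interpolation=2)
    for R,z,c in((.018,.056,(0,255,0)),(.01,.09,(0,0,255))):
        q=((proj(n,circ((.5755,.2865),R,z))-[x0,y0]+.5)*s).astype(int);cv2.polylines(a,[q],True,c,1)
    W.append(a)
cv2.imwrite("pics/p0.png",np.hstack(W))
E
```

```text
top collar [0.5783808  0.29112579] 24.415632247924805 grip [0.57402111 0.27808579] 13.961931228637695 griptop [0.56581998 0.27915581] 22.800792694091797
side collar [0.57762345 0.29311003] 14.768529891967773 grip [0.59956771 0.30657527] 13.28539752960205 griptop [0.56157188 0.25506836] 19.114429473876953
```

View pics/p0.png

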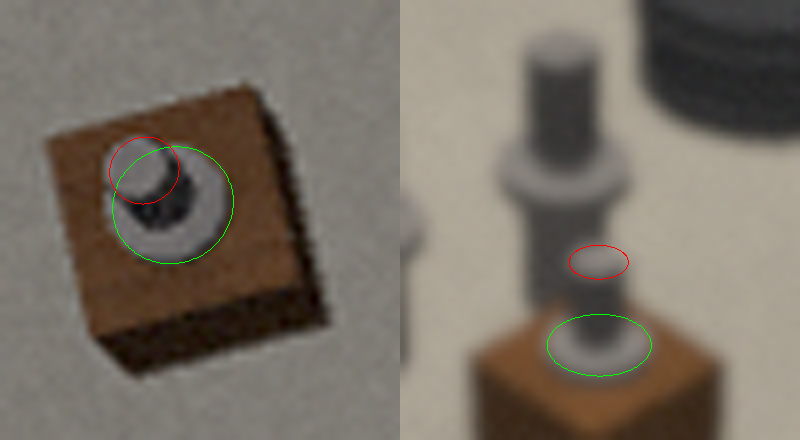

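The overlay (36 mm collar, 20 mm grip) matches the plug in the stand; its centre is about (0.576, 0.288). Going to grasp.

```bash
python3 -m creep '[[0,0,0,0,-4,-1,60],[0,0,0,0,-4,-1,60],[0,0,0,0,-4,-1,60],[0,0,0,0,-3.8,-1.1,60],[0,0,0,3,0,0,60],[0,0,0,3,0,0,60],[0,0,0,0,0,0,60],[0,0,0,0,0,0,60]]'
python3 - <<'E'
from h import *
go([.576,.2878,.062],112)
im,d=r.capture("side");cv2.imwrite("pics/side8.png",im)
im,d=r.capture("top");cv2.imwrite("pics/top8.png",im)
E
```

```text
time_s: 22.9
tcp_pos: [0.5761, 0.2879, 0.1292]
eef_rot: [141.4, 89.9, -106.6]
contact_force: [-1.1, 0.2, 0.2]
gripper_width: 0.0526
tool y ang -158.0 z ang 112.0 xaxis [-3.e-04 -1.e-03 -1.e+00] tcp [0.5761 0.2879 0.1292] t 22.9 F [-1.1  0.2  0.2] w 0.05260069447844492
turn [-0.001 -0.001 -0.001] joint6 -21.954689483690988
shift now-axes [6.72 0.01 0.  ] target-axes [ 6.72  0.01 -0.  ]
```

```bash
python3 -m creep '[[0,0,0,3,0,0,60],[0,0,0,2.5,0,0,60],[0,0,0,1.2,0,0,60],[0,0,0,0,0,0,60],[0,0,0,0,0,0,0],[0,0,0,0,0,0,0],[0,0,0,0,0,0,0],[0,0,0,0,0,0,0]]' 30
python3 -m creep '[[0,0,0,-1,0,0,0],[0,0,0,-3,0,0,0],[0,0,0,-4,0,0,0],[0,0,0,-4,0,0,0],[0,0,0,-2,0,0,0],[0,0,0,0,0,0,0]]'
python3 - <<'E'
from h import *
go([.581,.0447,.2],112)
E
```

```text
time_s: 23.8
tcp_pos: [0.5762, 0.2891, 0.0627]
eef_rot: [-70.6, 89.9, 41.4]
contact_force: [-0.8, -0.4, 0.6]
gripper_width: 0.0262
time_s: 24.4
tcp_pos: [0.5772, 0.2898, 0.2065]
eef_rot: [-74.8, 89.6, 37.3]
contact_force: [-0.4, -0.1, -2.5]
gripper_width: 0.0192
tool y ang -158.0 z ang 112.0 xaxis [ 0.0053  0.004  -1.    ] tcp [0.5772 0.2898 0.2065] t 24.4 F [-0.4 -0.1 -2.5] w 0.01922508919003336
turn [0.    0.002 0.006] joint6 -21.9590781451121
shift now-axes [  0.55   8.84 -22.86] target-axes [  0.65   8.83 -22.86]
```

```bash
python3 -m creep '[[0,0,0,0,0,-1,0],[0,0,0,0,0.8,-4,0],[0,0,0,0,0.8,-4,0],[0,0,0,0,0,0,0],[0,0,0,0,0,0,0]]'|egrep 'tim|tcp'
python3 - <<'E'
from h import *
go([.581,.0447,.2],112)
W=[];t=np.array(r.get_state()["tcp_pos"])
for n in("top","side"):
    im,d=r.capture(n);cv2.imwrite(f"pics/{n}9.png",im)
    p=proj(n,[t-[0,0,.03]])[0];x0,y0=(p-[30,32]).astype(int);print(n,x0,y0,proj(n,[t]))
    a=cv2.resize(im[max(y0,0):y0+65,x0:x0+60],None,fx=6.6,fy=6.6,interpolation=2)
    W.append(a)
h=min(a.shape[0] for a in W);cv2.imwrite("pics/p9.png",np.hstack([a[:h] for a in W]))
E
```

```text
time_s: 24.9
tcp_pos: [0.5942, 0.1975, 0.2003]
tool y ang -158.1 z ang 111.9 xaxis [-0.0025 -0.0013 -1.    ] tcp [0.5942 0.1975 0.2003] t 24.9 F [ 0.1  0.2 -2.1] w 0.019359784921115075
turn [-0.002 -0.    -0.003] joint6 -14.328274665108253
shift now-axes [  0.05   6.91 -13.69] target-axes [  0.03   6.95 -13.68]
top 205 94 [[232.88451002 121.39076423]]
side 297 74 [[327.68806124  95.38298359]]
```

View pics/p9.png

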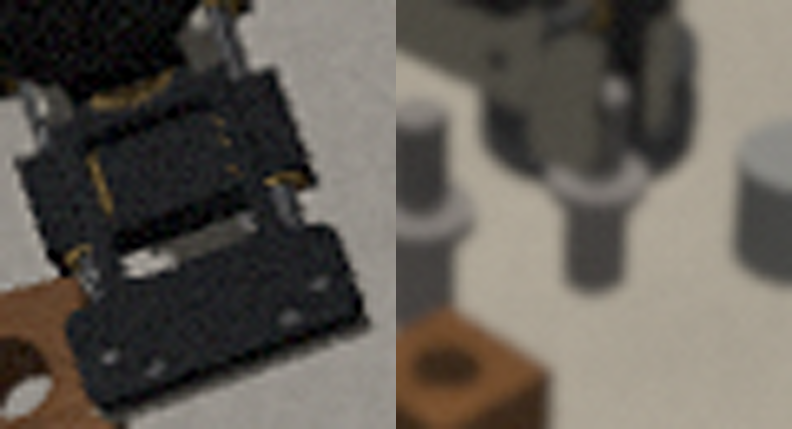

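```bash
cat > pl.py <<'E'
from h import *
from scipy.optimize import least_squares
def shank(k,save=True,n="side",N=4):
    t=np.array(r.get_state()["tcp_pos"]);fr=[r.capture(n) for _ in range(N)]
    im=np.mean([f[0].astype(float) for f in fr],0).astype(np.uint8);cv2.imwrite(f"pics/{n}{k}.png",im)
    d=np.median([f[1] for f in fr],0);m=np.zeros(d.shape,bool)
    q=proj(n,[t-[0,0,.0]])[0].astype(int);m[q[1]-10:q[1]+45,q[0]-25:q[0]+25]=1
    P=pts(n,d,m);s=(np.hypot(*(P[:,:2]-t[:2]).T)<.022)&(P[:,2]<t[2]-.014)&(P[:,2]>.1)
    P=P[s];
    f=lambda c:np.hypot(*(P[:,:2]-c).T)-.012
    o=least_squares(f,t[:2],loss="soft_l1",f_scale=.0015)
    print("n",len(P),"axis",o.x.round(4),"rms",np.sqrt(np.median(f(o.x)**2)).round(4),"z range",np.percentile(P[:,2],[1,5,95,99]).round(4),"tcp",t.round(4))
    return im,o.x,t
if __name__=="__main__":
    im,c,t=shank(10);g=cv2.cvtColor(im,cv2.COLOR_BGR2GRAY).astype(np.float32)
    # foot z and lateral: silhouette of shank against bench, along column profiles
    G=cv2.GaussianBlur(g,(0,0),.7);best=[]
    for z in np.arange(t[2]-.075,t[2]-.04,.0005):
        for l in np.arange(-.003,.0031,.0005):
            cc=c+l*np.array([.866,-.5])
            lo=proj("side",np.array([[cc[0]+ .009*np.cos(a),cc[1]+.009*np.sin(a),z] for a in A]))
            top=proj("side",[[*cc,z+.02]])[0];b=lo[lo[:,1]>np.median(lo[:,1])]
            nn=b-lo.mean(0);nn/=np.hypot(*nn.T)[:,None];S=lambda p:cv2.remap(G,p[:,0].astype(np.float32)[None],p[:,1].astype(np.float32)[None],cv2.INTER_CUBIC)[0]
            best.append((np.mean(S(b+nn)-S(b-nn)),z-t[2],l))
    print("foot z-tcp",sorted(best)[-4:])
E
python3 pl.py
```

```text
n 145 axis [0.5932 0.1989] rms 0.0006 z range [0.1442 0.1463 0.1855 0.1865] tcp [0.5943 0.1992 0.2007]
foot z-tcp [(np.float32(48.811687), np.float64(-0.05699999999999997), np.float64(0.0)), (np.float32(48.892593), np.float64(-0.05699999999999997), np.float64(0.0005)), (np.float32(48.92722), np.float64(-0.05649999999999997), np.float64(0.0)), (np.float32(48.99764), np.float64(-0.05649999999999997), np.float64(0.0005))]
```

```bash
python3 -m creep '[[0,0,0,0,1,-2,0],[0,0,0,0,2,-4,0],[0,0,0,0,2,-4,0],[0,0,0,0,1.4,-2.9,0],[0,0,0,0,0.5,-1,0],[0,0,0,2,0,0,0],[0,0,0,1.4,0,0,0],[0,0,0,0,0,0,0]]'
python3 -m creep '[[0,0,0,0,0,0,0],[0,0,0,0,0,0,0]]'
python3 - <<'E'
from pl import *
go([.582,.0444,.165],112)
im,c,t=shank(11,N=6)
go([.582,.0444,.165],112)
W=[]
for n in("side","top"):
    if n=="top": im,_=r.capture("top");cv2.imwrite("pics/top11.png",im)
    x0,y0=(proj(n,[t-[0,0,.04]])[0]-[30,32]).astype(int);s=6.6
    W.append(cv2.resize(im[y0:y0+65,x0:x0+60],None,fx=s,fy=s,interpolation=2))
cv2.imwrite("pics/p11.png",np.hstack(W))
E
```

```text
time_s: 26.0
tcp_pos: [0.5814, 0.0443, 0.1659]
eef_rot: [81.0, 89.8, -167.1]
contact_force: [-0.3, -0.1, -2.5]
gripper_width: 0.0195
time_s: 26.2
tcp_pos: [0.5834, 0.0451, 0.1688]
eef_rot: [-103.5, 89.9, 8.5]
contact_force: [1.6, 0.4, -2.8]
gripper_width: 0.0191
tool y ang -158.0 z ang 112.0 xaxis [ 1.4e-03  2.0e-04 -1.0e+00] tcp [0.5834 0.0451 0.1688] t 26.2 F [ 1.6  0.4 -2.8] w 0.01913617808119608
turn [ 0.001 -0.     0.001] joint6 -1.5357952706954845
shift now-axes [ 0.38  0.16 -0.01] target-axes [ 0.38  0.16 -0.01]
n 146 axis [0.5828 0.0456] rms 0.0005 z range [0.1047 0.1149 0.1541 0.1548] tcp [0.5834 0.0451 0.1688]
tool y ang -158.0 z ang 112.0 xaxis [ 5.e-04  2.e-04 -1.e+00] tcp [0.5829 0.0448 0.1682] t 26.5 F [-0.2  0.2 -2.6] w 0.018993692413283518
turn [ 0.    -0.     0.001] joint6 -1.535882337587551
shift now-axes [ 0.32  0.1  -0.  ] target-axes [ 0.32  0.1  -0.  ]
```

View pics/p11.png

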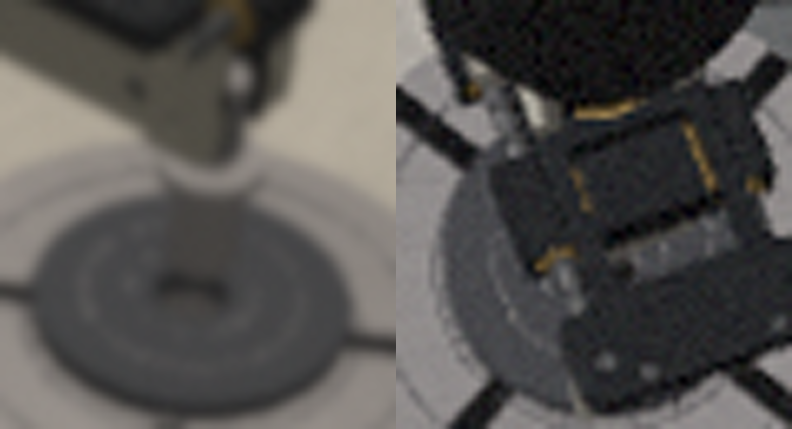

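```bash
python3 -m creep '[[0,0,0,0,0.06,0,0],[0,0,0,0.6,0.06,0,0],[0,0,0,0.2,0,0,0],[0,0,0,0,0,0,0],[0,0,0,0,0,0,0],[0,0,0,0,0,0,0],[0,0,0,0,0,0,0],[0,0,0,0,0,0,0]]'
python3 - <<'E'
from pl import *
for i in range(3): im,c,t=shank(12+i,N=5)
# lateral check by shank silhouette sides vs bore & blank ring in image
g=cv2.cvtColor(im,cv2.COLOR_BGR2GRAY);b,sb=ringfit("side",g,[.5806,.0444],.0375,z=.097,sg=-1);print("blank ring",b.round(4),sb)
E
```

```text
time_s: 27.35
tcp_pos: [0.5818, 0.0442, 0.16]
eef_rot: [-99.6, 90.0, 12.5]
contact_force: [-0.4, 0.3, -2.9]
gripper_width: 0.0194
n 139 axis [0.5811 0.0449] rms 0.0005 z range [0.1048 0.1059 0.1446 0.1457] tcp [0.5818 0.0442 0.16  ]
n 137 axis [0.581 0.045] rms 0.0005 z range [0.1048 0.1057 0.1453 0.1457] tcp [0.5817 0.0442 0.1599]
n 136 axis [0.581 0.045] rms 0.0005 z range [0.1051 0.1065 0.1446 0.1453] tcp [0.5817 0.0442 0.1599]
blank ring [0.5804 0.0443 0.0377] 2.8829360008239746
```

```bash
python3 -m creep '[[0,0,0,0.2,0,0,0],[0,0,0,0.2,0,0,0],[0,0,0,0.15,0,0,0],[0,0,0,0.15,0,0,0]]'|egrep 'tcp|cont'
python3 -m creep '[[0,0,0,0.1,0,0,0],[0,0,0,0.1,0,0,0]]'|egrep 'tcp|cont'
python3 -m creep '[[0,0,0,0.1,0,0,0],[0,0,0,0.1,0,0,0]]'|egrep 'tcp|cont'
```

```text
tcp_pos: [0.5816, 0.0442, 0.1526]
contact_force: [1.1, -0.1, -2.7]
tcp_pos: [0.5817, 0.0442, 0.1507]
contact_force: [-0.0, 0.6, -3.2]
tcp_pos: [0.5817, 0.0442, 0.1488]
contact_force: [0.5, -0.6, -2.8]
```

```bash
for i in 1 2 3 4; do python3 -m creep '[[0,0,0,0.1,0,0,0],[0,0,0,0.15,0,0,0],[0,0,0,0.15,0,0,0]]'|egrep 'tcp|cont'; done
```

```text
tcp_pos: [0.5817, 0.0442, 0.1447]
contact_force: [0.1, -0.7, -3.2]
tcp_pos: [0.5817, 0.0442, 0.1408]
contact_force: [0.1, -0.2, -2.4]
tcp_pos: [0.5817, 0.0442, 0.1367]
contact_force: [1.1, -0.5, -2.4]
tcp_pos: [0.5817, 0.0442, 0.1328]
contact_force: [0.5, -0.4, -1.8]
```

```bash
python3 -m creep '[[0,0,0,0.2,0,0,0],[0,0,0,0.2,0,0,0],[0,0,0,0.2,0,0,0]]'|egrep 'tcp|cont'; python3 -m creep '[[0,0,0,0.2,0,0,0],[0,0,0,0.2,0,0,0],[0,0,0,0.2,0,0,0],[0,0,0,0.1,0,0,0]]'|egrep 'tcp|cont'
for i in 1 2 3; do python3 -m creep '[[0,0,0,0.08,0,0,0]]'|egrep 'tcp|cont'; done
```

```text
tcp_pos: [0.5817, 0.0442, 0.1266]
contact_force: [0.3, -0.3, -3.6]
tcp_pos: [0.5816, 0.0442, 0.1196]
contact_force: [-0.5, 0.8, -1.7]
tcp_pos: [0.5817, 0.0442, 0.1189]
contact_force: [0.1, 0.3, -2.7]
tcp_pos: [0.5817, 0.0442, 0.1183]
contact_force: [-0.3, 0.6, -3.1]
tcp_pos: [0.5817, 0.0442, 0.1175]
contact_force: [0.0, 0.0, -2.4]
```

```bash
for i in 1 2 3 4; do python3 -m creep '[[0,0,0,0.07,0,0,0]]'|egrep 'tcp|cont'; done
```

```text
tcp_pos: [0.5817, 0.0442, 0.1168]
contact_force: [0.8, 0.3, -2.8]
tcp_pos: [0.5817, 0.0442, 0.116]
contact_force: [0.0, 0.2, -3.2]
tcp_pos: [0.5818, 0.0443, 0.1154]
contact_force: [-1.0, -0.2, 3.1]
tcp_pos: [0.5819, 0.0442, 0.1153]
contact_force: [-3.7, 1.7, 8.2]
```

```bash
for i in 1 2; do python3 -m creep '[[0,0,0,0.05,0,0,0]]'|egrep 'tcp|cont'; done
```

```text
tcp_pos: [0.5819, 0.0442, 0.1153]
contact_force: [-4.3, 1.4, 10.1]
tcp_pos: [0.582, 0.0442, 0.1152]
contact_force: [-6.2, 1.3, 14.7]
```

Firm resistance at TCP z 0.1153, about where the collar should seat. I'll unload and then release.

```bash
python3 -m creep '[[0,0,0,-0.1,0,0,0],[0,0,0,-0.07,0,0,0],[0,0,0,0,0,0,0]]'|egrep 'tcp|cont'
python3 -m creep '[[0,0,0,0,0,0,35],[0,0,0,0,0,0,35],[0,0,0,0,0,0,35],[0,0,0,0,0,0,35]]'
python3 - <<'E'
from pl import *
im,_=r.capture("side");cv2.imwrite("pics/side20.png",im);x0,y0=(proj("side",[[.5815,.0445,.11]])[0]-[40,35]).astype(int);s=7
a=cv2.resize(im[y0:y0+70,x0:x0+80],None,fx=s,fy=s,interpolation=2)
for R,z,c in((.018,.103,(0,255,0)),(.01,.137,(0,0,255))):
    cv2.polylines(a,[((proj("side",circ((.5808,.0446),R,z))-[x0,y0]+.5)*s).astype(int)],True,c,1)
cv2.imwrite("pics/p20.png",a)
E
```

```text
tcp_pos: [0.5818, 0.0442, 0.1154]
contact_force: [-0.7, -1.6, 1.1]
time_s: 32.4
tcp_pos: [0.5818, 0.0442, 0.1153]
eef_rot: [-130.9, 90.0, -18.9]
contact_force: [0.6, 0.1, 0.1]
gripper_width: 0.0303
```

View pics/p20.png

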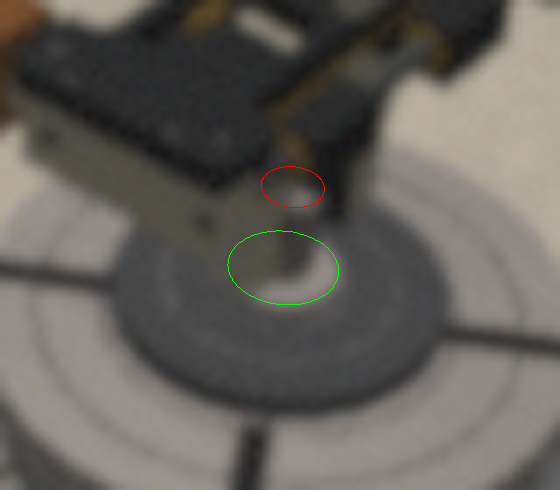

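The collar's visible edge coincides with the seated-collar outline (pixel 300,305 in the crop). Retreating straight up, then a last check.

```bash
python3 -m creep '[[0,0,0,0,0,0,45],[0,0,0,-1,0,0,45],[0,0,0,-3,0,0,45],[0,0,0,-4,0,0,45],[0,0,0,-4,0,0,45],[0,0,0,0,0,4,45],[0,0,0,0,0,4.8,45],[0,0,0,0,0,4.8,45]]'|egrep 'tcp|cont'
python3 -m creep '[[0,0,0,0,0,4.8,45],[0,0,0,0,0,4.8,45],[0,0,0,0,0,0,45],[0,0,0,0,0,0,45]]'|egrep 'tim|tcp|cont'
python3 m2.py 21
python3 - <<'E'
from h import *
W=[]
for n in("top","side"):
    g=cv2.imread(f"pics/{n}21.png",0);print(n,"collar",*fit({n:g},[.581,.0446],[(.018,.103),(.018,.097)],-1,rng=.006))
    x0,y0=(proj(n,[[.5815,.0445,.11]])[0]-[30,30]).astype(int);s=6.5
    a=cv2.resize(cv2.imread(f"pics/{n}21.png")[y0:y0+60,x0:x0+60],None,fx=s,fy=s,interpolation=2)
    for R,z,c in((.018,.103,(0,255,0)),(.01,.137,(0,0,255))):
        cv2.polylines(a,[((proj(n,circ((.5808,.0446),R,z))-[x0,y0]+.5)*s).astype(int)],True,c,1)
    W.append(a)
cv2.imwrite("pics/p21.png",np.hstack(W))
E
```

```text
tcp_pos: [0.5303, 0.1712, 0.2368]
contact_force: [0.7, 1.1, -0.6]
time_s: 33.65
tcp_pos: [0.4943, 0.2605, 0.2361]
contact_force: [1.0, -0.8, -1.1]
top table [0.5812 0.0445 0.0802] 9.0 blank [0.581  0.0449 0.0374] 8.5 edge [0.58   0.0442] diff mm [-0.22  0.37]
side table [0.5806 0.0445 0.0803] 6.7 blank [0.5812 0.0453 0.0382] 3.9 edge [0.5804 0.046 ] diff mm [0.62 0.79]
top collar [0.582  0.0436] 25.0
side collar [0.58152699 0.04617589] 18.501474380493164
```

View pics/p21.png

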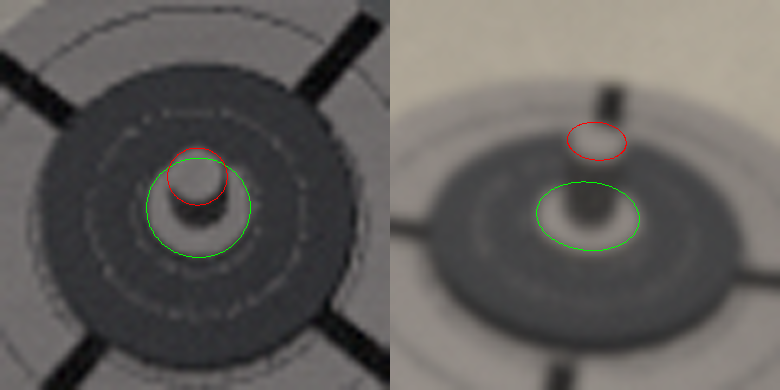

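The seated-plug outlines match in both views: collar at (198,207) top and (588,216) side, grip upright above it. The blank is within 0.5–1 mm of centre. Handing in.

```bash
python3 -c "
from plant import r
print(r.close_job())"
```

```text
the job is handed in; nothing more can be done
None
```

The job is handed in at about 34 s of the 64 s allowed. By my last checks the blank is central and the plug is fully home, upright and released; the hand-in gave no verdict.

- **Tapping:** I tapped the blank from the left, then from the right. That left it about 2 mm off, mostly along x. The next tap, from the far side, overshot because I let the steps run on after contact. A last tap from the near side brought it back. Push forces read about 2–4 N.
- **Plug:** I took it from the wooden stand; the two larger look-alikes were left alone. It went through both bores without resistance until the collar met the blank. Seating peaked at about 17 N on the plug against the 25 N limit. I then unloaded, released and withdrew straight up.
- **Last checks:**
  - **Blank:** its scribed-ring fits put it 0.4 mm from centre in the top view and 1.0 mm in the side view; before the plug went in, the two views gave 0.5 and 0.7 mm.
  - **Plug:** the outlines of a seated plug lie on the collar and grip in both pictures. Rough fits of the collar put it about 1.2 mm (top) and 1.9 mm (side) from centre.
- **Disagreements:** fits to the outer edge of the table disc differed by up to about 2 mm from the scribed-ring fits. I trusted the rings, because the two cameras agreed on them.
- **Not checked:** I did not measure the meter, wrench and union nut again at the end; every hand move stayed well clear of them.

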